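# Set the pointer arm over a turned disc on the marking stand

### The arm

A 6-joint arm with a two-finger parallel gripper is mounted at the origin on the work surface. World frame = base frame: x ahead of the robot, y to its left, z up, the work surface at z = 0. Lengths are in m, angles in rad, forces in N, time in s.
With the tool pointing down it reaches from about 0.325 to 1 m from the base axis. Payload 5.1 kg.
Tool frame: the origin (TCP) lies between the finger pads; the fingertips stand 8 mm ahead of it and the grasp point (between the pads) lies 11 mm behind it; y points along the fingers, z is the direction in which the jaws open and shut, and the axes are right-handed (so a half turn about y gives the same grasp; the last joint's range is limited). The gripper opens to 85 mm and grips with 20 to 120 N. Pads are 22 mm wide; open, the fingers measure 114 mm over their backs; the gripper's body (76 mm by 85 mm) begins 54 mm behind the grasp point. The pads swing forward as they close: fully open they stand 13 mm farther back than shut.
Start: joints at [1.032, 0.124, 1.65, -0, 1.367, -0.083], TCP at [0.286, 0.584, 0.239] pointing down, gripper open.
Joint ranges: [-2.61, 2.61], [-1.02, 2.33], [0.03, 2.71], [-1.35, 4.49], [0.32, 2.68], [-2.91, 2.91]. Speed limits (rad/s): [2.57, 2.57, 3.14, 3.14, 3.14, 3.14].

### API

Orientations are given as a 3x3 rotation matrix whose columns are the frame's x, y, z axes.
In Python, from bench import ctrl, imaging, hand_in gives the robot as it stands. The module is installed in compiled form; this text tells all that it offers.
- The arm moves only by the tool jog_arm, never from a script. Its argument "targets" is one flat list of numbers, 7 for each row, row after row: the shift along the tool's x, y, z in units of 30 mm (1.0 is 30 mm), then the turn, a rotation vector about the tool's x, y, z in rad, then the gripper's target within -1 to 1 (shut at 1, half-way at 0, fully open at -1). A call has 1 to 5 rows; each row shifts and turns the commanded pose from where the row before left it, along the tool's axes as they then stand; what a row does not reach is not made up. A row lasts 1/8 s, in which the tool goes at most 62.5 mm and 10.7 degrees, less where a joint would pass 70% of its speed; a pose out of reach is approached as far as the arm can. A call is refused whole if a number of a shift passes 1 or a number of a turn 0.188, either way. A call with a gripper value outside its range is refused whole. The fingers move at their own pace and stop on an object; the grip force is fixed at half the most. Time passes only in rows, so rows that do not move let the fingers close. It gives the time, the measured TCP pose, the force and the opening at its end, in the units of the state.
- ctrl.read_state(): the state, without advancing time (a new reading comes with each control period).
- imaging.snapshot(name): name is "scene" or "top"; returns a dict with "color" (480x640x3 uint8, red, green, blue), "range_z" (480x640 float32, m along the optical axis (not along the pixel's ray), 0 where there is no reading), "intrinsics" (3x3 intrinsics, pixels), "world_to_cam" (4x4, takes a point from world to camera coordinates). Camera axes: x right, y down, z forward; pixel columns grow to the right and rows downward; lengths in m; the calibration is good to about 2 mm. A picture is of the moment at which its call begins.
- hand_in(): hands the job in, once; it reports no verdict.
The state is a dict: "time_s": time; "q": joint angles; "qvel": joint speeds; "joint_torque": joint torques, N m; "ee_pos": TCP position; "ee_rot": TCP orientation; "wrist_force": force on the tool from outside, world axes, zero at the start; "ft_torque": the same for the moment, N m; "width": finger opening in m.
Only numpy, scipy, OpenCV 4.12 (cv2) and the standard library are available. Lean on these libraries where they do the work, as an engineer would, in place of code of your own. Each camera call takes 0.05 s, during which the arm holds its last target.

### The job

Slide the big light-wood disc along the bench, without lifting it, until it sits against both bars of the V fence of the marking stand. Then squeeze the lock button on the head of the stand's telescoping arm, draw the arm out over the disc until the index blade in the sleeve's slot is level with the clip set on the scale, and finish while still holding the head there, for the arm springs back when let go. Leave the other things on the bench where they are, and the disc in its place.

Things in the scene. Friction and masses are not known exactly. Their poses are not given: they have to be found in the camera images.
- stand: Marking stand, fixed to the bench. Origin: the nest point on the bench (z = 0), where the big disc's centre must come. +x: the level way in which the telescoping arm extends; z up. Two dark steel fence bars, 20 mm high, form a V at +-45 degrees, open to +x, from x = -85 to -15 and out to y = +-75 mm; a disc touching both bars is centred on the origin. Grey foot and column at x = -300 to -68 mm.
- sleeve_mouth (a point): Middle of the front end of the level aluminium sleeve that the arm slides in; fixed, x = -118 mm of the stand, z = 125 mm. The sleeve runs back from here to x = -275 mm, 44 mm wide, 98 to 145 mm above the bench, on the column. Its top has a lengthwise slot and, on the slot's -y side, a scale of black ticks every 10 mm (longer at 0, 50, 100 mm) from x = -250 to -150 mm.
- blank_center (a point): Centre (14 mm above its underside) of the loose light-wood turned disc, the biggest loose disc: 110 mm diameter and 20 mm high at the rim, a 92 mm step on top, 28 mm high overall, 130 to 270 g. It starts flat on the bench 90 to 150 mm in front (+x of the stand) of its place, up to 40 mm to either side.
- boom (a joint): Extension of the telescoping arm out of its sleeve, m: 0 fully home, 0.11 at most, along the stand's +x. It starts home and latched. A spring pulls it home with 2 N at home to 4 N fully out; let go, it springs back home and latches again.
- lock_button (a joint): Travel of the lock button, m: 0 out (at start), 0.005 fully pressed. Spring: 4 N to start, 6 N fully in. Pressed by more than 3.5 mm it frees the latch; press it in before pulling. While the arm is out the button stays mostly in by itself.
- head_grip (a point): Grip point in the dark steel head block at the arm's end, z = 125 mm, at x = -95 mm of the stand when home; moves with the arm. In the stand's axes the block with the button reaches +-15 mm in x, +-17.5 mm in z and, across y, -16 to +21 mm with the button out, -16 to +16 mm with it in. Pinch it from above across y: one finger on the button, one on the plain side opposite.
- button_face (a point): Middle of the outer face of the lock button, a 22 x 22 mm steel pad on the head's +y side (stand's axes), 21 mm from the grip point when out, 16 mm when pressed in. It is pressed towards -y.
- head: The telescoping arm with its head block and all it carries (button, pointer); origin at point head_grip, axes as the stand. The sleeve's mouth is 23 mm behind (-x of) the origin when home, its top 20 mm above it. A thin pointer rod hangs down to z = 46 mm, clear above the disc.
- index_tip (a point): Top of the small dark index blade (3 mm thick in x, 11 mm above the sleeve) that comes up through the sleeve's slot; part of the telescoping arm, 155 mm behind (-x of) the head's grip point, moving with it. At home it stands at the scale's zero tick, x = -250 mm of the stand.
- rider_tip (a point): Inner upper end of the small dark clip (rider) fixed on the +y edge of the sleeve's top, 40 to 85 mm from the zero tick: the wanted scale position. Its thin upright fin (2.5 mm in x, 9 mm high) points across at the slot; axes as the stand. The arm is set when index_tip and this point agree along the stand's x.
- small_disc: Bystander: small darker wooden disc, 72 mm diameter, 22 mm high; origin centre of underside.
- tin: Bystander: low metal tin, 68 mm diameter, 45 mm high; origin centre of underside.
- cone: Bystander: steel lathe centre standing on its flat end, 50 mm diameter, 70 mm high, point up; origin centre of underside.
- sanding_block: Bystander: cork sanding block, 100 x 55 x 30 mm; origin centre of underside.
- gouge: Bystander: turning gouge lying on the bench, wooden handle (140 mm, towards its -x) and steel blade (110 mm), 30 mm high; origin under the ferrule between them.
- bowl: Bystander: small dark wooden bowl, 110 mm rim diameter, 50 mm high; origin centre of underside.
- calipers: Bystander: steel calipers lying flat, about 170 x 98 x 10 mm; origin in the middle on the bench.

How it is judged:
By the outcome, as a careful person would: the job done as asked, in the order asked, and still so for the second after the job is handed in, while the arm keeps its last pose, push and grip.
It also fails if it takes over 48 s, if anything falls off the work surface, if the arm or the gripper's body presses on something with over 40 N, if the wrist force passes 120 N, or if a joint passes its speed limit or range.

## Working session

There is one attempt and no reset: what is moved stays moved. The work goes in short steps, Python scripts to look and compute and a tool call to move; the robot and the scene stay as the last step left them, time stands still between calls to the robot, and variables do not carry over. Pictures are saved under pics/ and viewed, and the job is handed in when it is done.

Besides the shell and the picture viewer there is one more tool, called after "Call:" by a JSON object that holds its "name" and its "arguments", one argument or row to a line. jog_arm: Moves the arm, as the interface text tells. Its arguments: {"type":"object","properties":{"targets":{"type":"array"}},"required":["targets"]}

```bash
mkdir -p pics
cat > h.py <<'E'
import numpy as np, cv2
from bench import ctrl, imaging, hand_in
def snap(n,f=None):
    d=imaging.snapshot(n)
    if f: cv2.imwrite('pics/'+f,d['color'][:,:,::-1])
    np.savez('/tmp/'+n,**d)
    return d
def load(n): return dict(np.load('/tmp/'+n+'.npz'))
def cam(d):
    T=d['world_to_cam'];R=T[:3,:3];return d['intrinsics'],R,-R.T@T[:3,3],T[:3,3]
def plane(d,u,v,z):
    K,R,c,t=cam(d);r=R.T@np.linalg.solve(K,[u,v,1.]);return c+r*(z-c[2])/r[2]
def proj(d,p):
    K,R,c,t=cam(d);q=K@(R@np.asarray(p)+t);return q[:2]/q[2]
def cloud(d):
    K,R,c,t=cam(d);z=d['range_z'];v,u=np.mgrid[:480,:640]
    p=np.stack([(u-K[0,2])/K[0,0]*z,(v-K[1,2])/K[1,1]*z,z],-1)
    return (p-t)@R
E
python3 - <<'E'
from h import *
a=snap('scene','s0.png');b=snap('top','t0.png')
for d in(a,b):
  K,R,c,t=cam(d);print(K.round(1).tolist(),c.round(3),R.round(2).tolist())
print(ctrl.read_state())
E
```

```text
[[531.3, 0.0, 325.1], [0.0, 531.3, 238.5], [0.0, 0.0, 1.0]] [1.332e+00 1.000e-03 1.104e+00] [[-0.04, 1.0, -0.0], [0.78, 0.03, -0.62], [-0.62, -0.03, -0.79]]
[[543.4, 0.0, 318.9], [0.0, 543.4, 246.9], [0.0, 0.0, 1.0]] [ 0.285 -0.069  1.45 ] [[0.06, -1.0, -0.01], [-0.97, -0.06, -0.23], [0.22, 0.02, -0.97]]
{'time_s': 0.1, 'q': array([ 1.03236069e+00,  1.24431342e-01,  1.65154822e+00, -1.04421473e-05,
        1.36750578e+00, -8.26078221e-02]), 'qvel': array([ 0.00272906, -0.00243146, -0.00268785,  0.00024041, -0.00061126,
        0.00108973]), 'joint_torque': array([ 5.92783363e-04, -4.24925137e+01, -3.66655719e+01, -7.09038750e-05,
        3.87914173e-03,  3.65020995e-06]), 'ee_pos': array([0.28588758, 0.58314918, 0.23817509]), 'ee_rot': array([[ 8.97897789e-01, -9.61776159e-04,  4.40202947e-01],
       [-4.40203974e-01, -1.63013624e-03,  8.97896322e-01],
       [-1.45984499e-04, -9.99998209e-01, -1.88707341e-03]]), 'wrist_force': array([-0.77804704, -0.11717271, -0.14425844]), 'ft_torque': array([0.04306764, 0.00165836, 0.00370596]), 'width': 0.085289859829155}
```

```bash
sleep 1
```

```text
(no output)
```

View pics/s0.png

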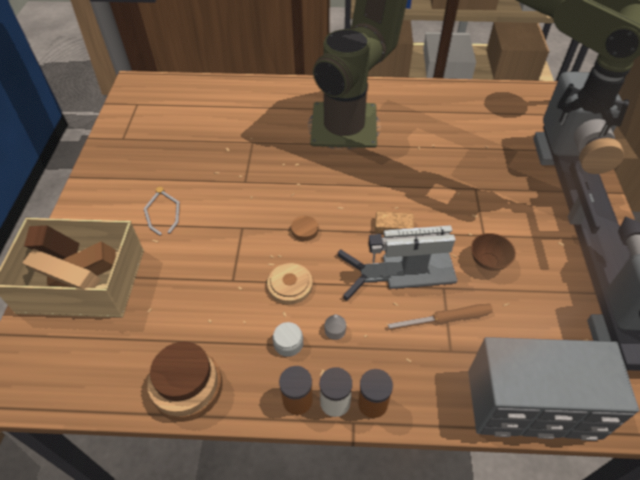

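View pics/t0.png

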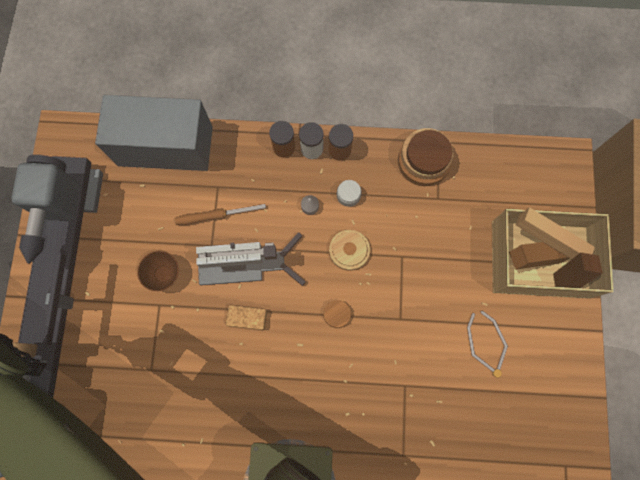

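The stand is right of centre in the scene view (sleeve around 418,240). Its V opens left towards the big disc at scene (290,282), top (350,249). The small disc, tin and cone are nearby. Next I'll zoom in and measure.

Run:
```python
from h import *
a=load('scene');b=load('top')
c=a['color'][200:310,260:470,::-1];cv2.imwrite('pics/s0z.png',cv2.resize(c,None,fx=3.8,fy=3.8,interpolation=cv2.INTER_CUBIC))
c=b['color'][220:320,190:390,::-1];cv2.imwrite('pics/t0z.png',cv2.resize(c,None,fx=4,fy=4,interpolation=cv2.INTER_CUBIC))
for n,d in(('s',a),('t',b)):
  P=cloud(d)
  m=(P[...,2]>.14)&(P[...,2]<.15)&(P[...,0]>.3)&(P[...,0]<.8)&(abs(P[...,1])<.5)&(d['range_z']>0)
  m=cv2.morphologyEx(m.astype(np.uint8),cv2.MORPH_OPEN,np.ones((2,2)))
  q=P[m>0];print(n,len(q),q.mean(0),cv2.minAreaRect(q[:,:2].astype(np.float32)))
  # bars 
  for lo,hi in((.016,.034),):
    m=((P[...,2]>lo)&(P[...,2]<hi)&(P[...,0]>.3)&(P[...,0]<.9)&(abs(P[...,1])<.5)).astype(np.uint8)
    k,l,st,ce=cv2.connectedComponentsWithStats(m)
    for i in range(1,k):
      if st[i,4]>60:
        q=P[l==i];r=cv2.minAreaRect(q[:,:2].astype(np.float32));print(st[i].tolist(),q.mean(0).round(4),np.round(r[0],4),np.round(r[1],4),round(r[2],1), d['color'][l==i].mean(0).round())
```

```text
s 876 [0.56630971 0.17585654 0.14716572] ((0.846291184425354, 0.07070495188236237), (0.18802301585674286, 0.9633845090866089), 70.80175018310547)
[376, 211, 38, 19, 634] [0.4177 0.1408 0.0278] [0.4148 0.1433] [0.0989 0.0597] 88.4 [192. 146. 101.]
[291, 216, 28, 23, 460] [ 0.4411 -0.0944  0.0209] [ 0.44   -0.0939] [0.0714 0.0733] 65.9 [158. 109.  72.]
[474, 237, 38, 30, 372] [0.4972 0.3933 0.0244] [0.506  0.3887] [0.0909 0.0661] 61.6 [84. 58. 42.]
[338, 249, 28, 20, 140] [0.5393 0.0291 0.0191] [0.5389 0.0292] [0.0783 0.0169] 51.9 [86. 76. 74.]
[387, 256, 17, 18, 72] [0.5503 0.1408 0.0183] [0.5533 0.1388] [0.0383 0.0546] 89.0 [96. 97. 96.]
[434, 261, 22, 20, 64] [0.5702 0.2638 0.0175] [0.573  0.2682] [0.0321 0.0693] 48.7 [119. 118. 116.]
[268, 263, 45, 39, 1314] [ 0.6193 -0.1184  0.025 ] [ 0.6143 -0.1187] [0.111  0.1078] 5.9 [202. 161. 114.]
[400, 267, 37, 14, 150] [0.5774 0.1888 0.0223] [0.5766 0.1939] [0.0308 0.0926] 8.4 [80. 80. 80.]
[344, 274, 23, 24, 145] [0.6217 0.0399 0.0192] [0.6191 0.0417] [0.0151 0.0832] 52.8 [78. 73. 74.]
[434, 304, 59, 19, 543] [0.6864 0.2927 0.0226] [0.685
[... 1025 characters left out ...]
29, 41, 40, 1177] [ 0.613  -0.121   0.0252] [ 0.6153 -0.1211] [0.1075 0.1079] 3.9 [191. 156. 107.]
[280, 232, 22, 26, 120] [0.6189 0.0396 0.0198] [0.6196 0.039 ] [0.0161 0.0811] 55.7 [97. 83. 75.]
[141, 254, 36, 35, 402] [0.5262 0.3918 0.0242] [0.5224 0.3814] [0.0907 0.0924] 60.7 [80. 55. 39.]
[275, 257, 30, 27, 150] [0.5429 0.0329 0.0194] [0.5414 0.037 ] [0.0965 0.0271] 49.4 [92. 81. 75.]
[220, 264, 31, 18, 118] [0.532  0.1802 0.0203] [0.5294 0.1779] [0.0353 0.0854] 18.8 [113. 109. 104.]
[323, 300, 28, 27, 544] [ 0.4392 -0.0964  0.0211] [ 0.4397 -0.0963] [0.0704 0.0693] 65.4 [160. 110.  70.]
[226, 305, 40, 25, 783] [0.415  0.1404 0.0282] [0.4157 0.1415] [0.1001 0.055 ] 86.7 [183. 140.  92.]
```

```bash
sleep 0
```

```text
(no output)
```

View pics/s0z.png

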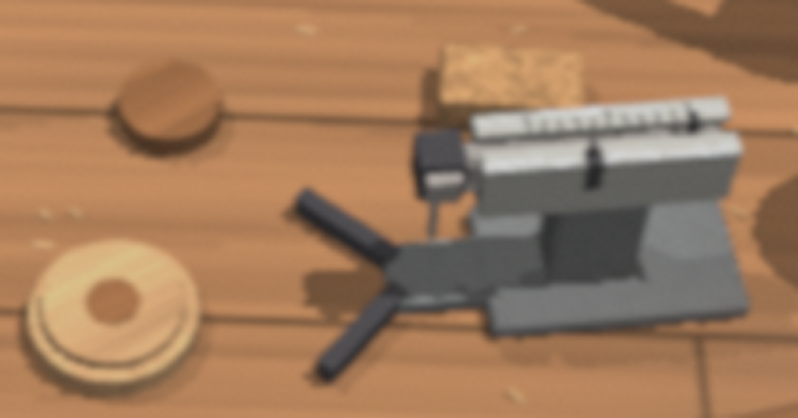

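View pics/t0z.png

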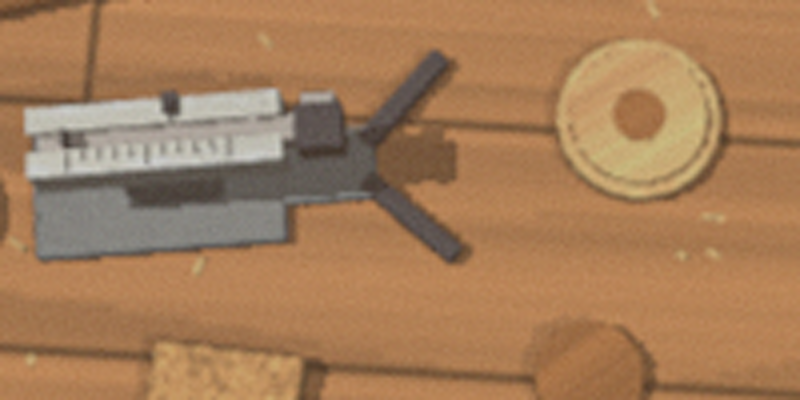

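Run:
```python
from h import *
for n in('scene','top'):
  d=load(n);P=cloud(d);g=d['color'].astype(int)
  box=(P[...,0]>.48)&(P[...,0]<.68)&(P[...,1]>.03)&(P[...,1]<.36)
  m=(box&(P[...,2]>.130)&(P[...,2]<.160)).astype(np.uint8)
  k,l,st,ce=cv2.connectedComponentsWithStats(m);i=1+np.argmax(st[1:,4]);m=l==i
  white=m&(g.min(-1)>140)
  v,u=np.nonzero(white)
  q=np.array([plane(d,a,b,.145) for a,b in zip(u,v)])
  r=cv2.minAreaRect(q[:,:2].astype(np.float32));print(n,r,P[m][:,2].mean());print(cv2.boxPoints(r).round(4))
  c=q[:,:2].mean(0);w=np.linalg.eigh(np.cov(q[:,:2].T));ax=w[1][:,1];ax*=-np.sign(ax[1]);s=(q[:,:2]-c)@ax;t=(q[:,:2]-c)@[-ax[1],ax[0]]
  print('pca',c,ax,np.degrees(np.arctan2(ax[1],ax[0])),s.min(),s.max(),t.min(),t.max(),st[i])
  # disc
  h,s_,vv=cv2.split(cv2.cvtColor(d['color'],cv2.COLOR_RGB2HSV))
  for zl,z in((.017,.02),(.0255,.028)):
    dm=((P[...,2]>zl)&(P[...,2]<.036)&(P[...,0]>.54)&(P[...,0]<.69)&(P[...,1]>-.2)&(P[...,1]<-.04)).astype(np.uint8)
    cs=max(cv2.findContours(dm,0,1)[0],key=len)[:,0]
    qq=np.array([plane(d,a,b,z)[:2] for a,b in cs]);print('disc',cv2.minEnclosingCircle(qq.astype(np.float32)),np.mean([qq.max(0),qq.min(0)],0))
```

```text
scene ((0.5620274543762207, 0.16641737520694733), (0.047191500663757324, 0.19056297838687897), 8.739227294921875) 0.1409106206215696
[[0.5242 0.257 ]
 [0.5532 0.0687]
 [0.5998 0.0758]
 [0.5709 0.2642]]
pca [0.56064591 0.17857265] [ 0.15187417 -0.98839984] -81.26444708041119 -0.0830563748530599 0.10750416945753137 -0.024072846297626953 0.023120282199651978 [ 369  226   87   24 1430]
disc ((0.6155330538749695, -0.1189696192741394), 0.05556910112500191) [ 0.61500921 -0.11894094]
disc ((0.6159442067146301, -0.11929409205913544), 0.047105271369218826) [ 0.61620498 -0.11910072]
top ((0.5600419640541077, 0.1652204990386963), (0.04477817192673683, 0.18894371390342712), 7.987924575805664) 0.14143444624977494
[[0.5247 0.2557]
 [0.551  0.0686]
 [0.5953 0.0748]
 [0.5691 0.2619]]
pca [0.55799159 0.17693064] [ 0.14160737 -0.9899229 ] -81.8591315536764 -0.08263874636794133 0.10639778068246832 -0.022132170909299233 0.02294995211476043 [ 196  242   80   24 1366]
disc ((0.6146039962768555, -0.12118975818157196), 0.05521368235349655) [ 0.61523091 -0.12118626]
disc ((0.616899311542511, -0.12288115918636322), 0.04794181138277054) [ 0.61507428 -0.12204628]
```

```bash
cat >> h.py <<'E'
TH=np.radians(-81.6)
AX=np.array([np.cos(TH),np.sin(TH),0]);AY=np.array([-AX[1],AX[0],0])
NEST=np.array([.5868,-.0124,0])
def S(p): p=np.asarray(p)-NEST; return np.array([p@AX,p@AY,p[2]])
def W(x,y,z): return NEST+AX*x+AY*y+np.array([0,0,z])
def to(w):
    s=ctrl.read_state();R=s['ee_rot']
    d=R.T@(w-s['ee_pos'])/.03
    Rt=np.c_[AX,[0,0,-1],AY]
    rv=cv2.Rodrigues(R.T@Rt)[0].ravel()
    print('t',s['time_s'],'stand pos',S(s['ee_pos']).round(4),'units',d.round(2),'turn',rv.round(3),'F',s['wrist_force'].round(1),'w',round(s['width'],4))
E
python3 - <<'E'
from h import *
to(W(.20,.012,.15)); print(S([.615,-.1203,0]),W(.19,.012,.05))
E
```

```text
t 0.1 stand pos [-0.6331 -0.2107  0.2382] units [ 21.85   2.97 -18.67] turn [0.002 0.968 0.001] F [-0.8 -0.1 -0.1] w 0.0853
[0.11086203 0.01213512 0.        ] [ 0.62642704 -0.19860875  0.05      ]
```

Call:
{"name": "jog_arm", "arguments": {
  "targets": [0, 0, 0, 0, 0.18, 0, -0.4, 0, 0, 0, 0, 0.18, 0, -0.4, 0, 0, 0, 0, 0.18, 0, -0.4, 0, 0, 0, 0, 0.18, 0, -0.4, 0, 0, 0, 0, 0.18, 0, -0.4]
}}

```text
time_s: 0.72
ee_pos: [0.2859, 0.5833, 0.2385]
ee_rot: [[0.208, -0.001, 0.978], [-0.978, -0.001, 0.208], [0.001, -1.0, -0.001]]
wrist_force: [0.2, 0.6, -0.8]
width: 0.06
```

Call:
{"name": "jog_arm", "arguments": {
  "targets": [1, 0, 0.3, 0, 0.065, 0, -0.4, 1, 0, 0.3, 0, 0, 0, -0.4, 1, 0, 0.3, 0, 0, 0, -0.4, 1, 0, 0.3, 0, 0, 0, -0.4, 1, 0, 0.3, 0, 0, 0, -0.4]
}}

```text
time_s: 1.35
ee_pos: [0.355, 0.4418, 0.2387]
ee_rot: [[0.15, -0.001, 0.989], [-0.989, -0.001, 0.15], [0.001, -1.0, -0.001]]
wrist_force: [0.7, 1.1, 0.3]
width: 0.0599
```

Call:
{"name": "jog_arm", "arguments": {
  "targets": [1, 0, 0.3, 0, 0, 0, -0.4, 1, 0, 0.3, 0, 0, 0, -0.4, 1, 0, 0.3, 0, 0, 0, -0.4, 1, 0, 0.3, 0, 0, 0, -0.4, 1, 0, 0.3, 0, 0, 0, -0.4]
}}

```text
time_s: 1.98
ee_pos: [0.4218, 0.3003, 0.2388]
ee_rot: [[0.15, -0.001, 0.989], [-0.989, -0.0, 0.15], [0.0, -1.0, -0.001]]
wrist_force: [-0.1, 0.3, -0.3]
width: 0.0596
```

Call:
{"name": "jog_arm", "arguments": {
  "targets": [1, 0, 0.3, 0, 0, 0, -0.4, 1, 0, 0.3, 0, 0, 0, -0.4, 1, 0, 0.3, 0, 0, 0, -0.4, 1, 0, 0.3, 0, 0, 0, -0.4, 1, 0, 0.3, 0, 0, 0, -0.4]
}}

```text
time_s: 2.6
ee_pos: [0.4887, 0.1587, 0.2388]
ee_rot: [[0.149, -0.001, 0.989], [-0.989, -0.0, 0.149], [0.0, -1.0, -0.001]]
wrist_force: [0.7, 0.2, -0.0]
width: 0.0597
```

Call:
{"name": "jog_arm", "arguments": {
  "targets": [1, 0, 0.3, 0, 0, 0, -0.4, 1, 0, 0.3, 0, 0, 0, -0.4, 1, 0, 0.3, 0, 0, 0, -0.4, 1, 0, 0.3, 0, 0, 0, -0.4, 1, 0, 0.3, 0, 0, 0, -0.4]
}}

```text
time_s: 3.22
ee_pos: [0.5556, 0.0172, 0.2387]
ee_rot: [[0.149, -0.001, 0.989], [-0.989, 0.0, 0.149], [-0.0, -1.0, -0.001]]
wrist_force: [0.5, -0.3, 0.8]
width: 0.06
```

Call:
{"name": "jog_arm", "arguments": {
  "targets": [1, 0, 0.3, 0, 0, 0, -0.4, 1, 0, 0.3, 0, 0, 0, -0.4, 1, 0, 0.3, 0, 0, 0, -0.4, 1, 0, 0.3, 0, 0, 0, -0.4, 1, 0, 0.3, 0, 0, 0, -0.4]
}}

```text
time_s: 3.85
ee_pos: [0.6226, -0.1243, 0.2386]
ee_rot: [[0.149, -0.001, 0.989], [-0.989, 0.0, 0.149], [-0.001, -1.0, -0.001]]
wrist_force: [0.5, 0.2, -0.4]
width: 0.0597
```

```bash
python3 -c "
from h import *
to(W(.20,.012,.10))"
```

```text
t 3.85 stand pos [0.1159 0.019  0.2386] units [ 2.8   4.62 -0.24] turn [ 0.001  0.003 -0.001] F [ 0.5  0.2 -0.4] w 0.0597
```

Call:
{"name": "jog_arm", "arguments": {
  "targets": [1, 0, -0.2, 0, 0, 0, -0.4, 1, 0, 0, 0, 0, 0, -0.4, 0.8, 1, 0, 0, 0, 0, -0.4, 0, 1, 0, 0, 0, 0, -0.4, 0, 1, 0, 0, 0, 0, -0.4]
}}

```text
time_s: 4.47
ee_pos: [0.6287, -0.2077, 0.1477]
ee_rot: [[0.149, -0.001, 0.989], [-0.989, 0.0, 0.149], [-0.001, -1.0, -0.001]]
wrist_force: [-0.4, 0.5, -0.4]
width: 0.0597
```

Call:
{"name": "jog_arm", "arguments": {
  "targets": [0, 1, 0, 0, 0, 0, -0.4, 0, 1, 0, 0, 0, 0, -0.4, 0, 1, 0, 0, 0, 0, -0.4, 0, 0.6, 0, 0, 0, 0, -0.4, 0, 0, 0, 0, 0, 0, -0.4]
}}

```text
time_s: 5.1
ee_pos: [0.6278, -0.2068, 0.0393]
ee_rot: [[0.149, -0.004, 0.989], [-0.989, 0.002, 0.149], [-0.002, -1.0, -0.003]]
wrist_force: [-0.5, -0.7, 0.7]
width: 0.0601
```

Run:
```python
from h import *
to(W(.20,.012,.011))
a=snap('scene');
c=a['color'][180:320,210:410,::-1];cv2.imwrite('pics/s1z.png',cv2.resize(c,None,fx=4,fy=4,interpolation=cv2.INTER_CUBIC))
P=cloud(a);m=(P[...,2]>.008)&(P[...,1]<-.16)&(P[...,1]>-.28)&(P[...,0]>.5)&(P[...,0]<.75)
for z0 in np.arange(.008,.07,.006):
  q=P[m&(P[...,2]<z0+.006)&(P[...,2]>=z0)]
  if len(q): print(round(z0,3),len(q),S(q.min(0)).round(3),S(q.max(0)).round(3))
```

```text
t 5.1 stand pos [0.1983 0.0122 0.0393] units [ 0.06  0.94 -0.  ] turn [ 0.003  0.003 -0.002] F [-0.5 -0.7  0.7] w 0.0601
0.008 6 [0.162 0.028 0.01 ] [0.156 0.041 0.014]
0.014 50 [ 0.158 -0.03   0.015] [0.155 0.038 0.02 ]
0.02 27 [ 0.159 -0.024  0.02 ] [0.154 0.035 0.026]
0.026 18 [ 0.152 -0.011  0.026] [0.153 0.026 0.031]
0.038 7 [0.207 0.045 0.039] [0.189 0.056 0.044]
0.044 7 [0.196 0.048 0.045] [0.19  0.057 0.05 ]
0.05 10 [0.203 0.048 0.051] [0.189 0.059 0.056]
0.056 1 [0.187 0.044 0.058] [0.187 0.044 0.058]
```

View pics/s1z.png

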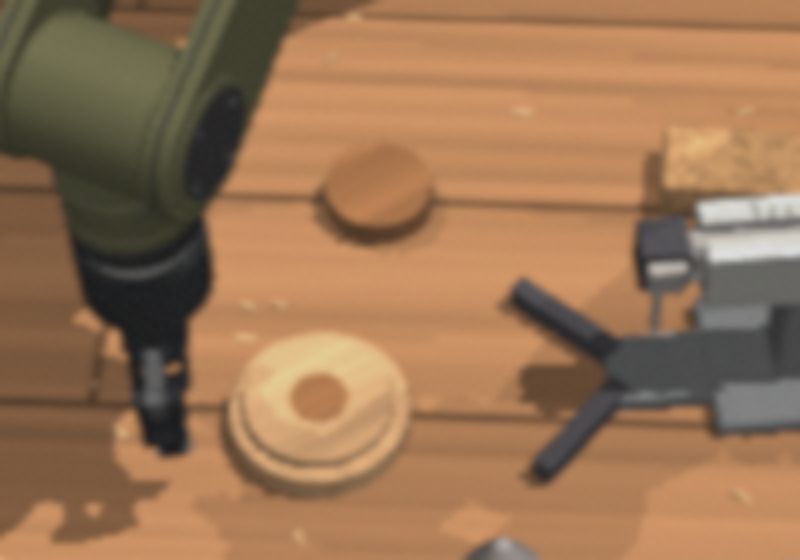

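The pads' tips sit about level with the TCP, clear of the disc. Descending and starting the push.

Call:
{"name": "jog_arm", "arguments": {
  "targets": [0, 0.5, 0, 0, 0, 0, -0.4, 0, 0.47, 0, 0, 0, 0, -0.4, -0.5, 0, 0, 0, 0, 0, -0.4, -0.4, 0, 0, 0, 0, 0, -0.4, -0.2, 0, 0, 0, 0, 0, -0.4]
}}

```text
time_s: 5.78
ee_pos: [0.6242, -0.1737, 0.0126]
ee_rot: [[0.151, 0.0, 0.989], [-0.989, -0.001, 0.151], [0.001, -1.0, 0.0]]
wrist_force: [0.3, -1.5, -0.3]
width: 0.0596
```

Call:
{"name": "jog_arm", "arguments": {
  "targets": [-0.3, 0, -0.04, 0, 0, 0, -0.4, -0.3, 0, -0.04, 0, 0, 0, -0.4, -0.3, 0, -0.04, 0, 0, 0, -0.4, -0.3, 0, -0.04, 0, 0, 0, -0.4, -0.3, 0, -0.04, 0, 0, 0, -0.4]
}}

```text
time_s: 6.4
ee_pos: [0.6117, -0.1308, 0.0126]
ee_rot: [[0.149, 0.001, 0.989], [-0.989, -0.0, 0.149], [0.0, -1.0, 0.001]]
wrist_force: [1.2, -2.3, 2.1]
width: 0.0599
```

```bash
cat >> h.py <<'E'
def disc(d):
    P=cloud(d);g=d['color'].astype(int)
    # light wood step top, ray cast onto z=.028
    m=((P[...,2]>.0245)&(P[...,2]<.036)&(P[...,0]>.5)&(P[...,0]<.7)&(P[...,1]>-.2)&(P[...,1]<.06)&(g[...,0]-g[...,2]>45)).astype(np.uint8)
    cs=max(cv2.findContours(m,0,1)[0],key=len)[:,0]
    q=np.array([plane(d,a,b,.028)[:2] for a,b in cs],np.float32)
    (c,r)=cv2.minEnclosingCircle(q);e=cv2.fitEllipse(q)
    return S([*c,0]).round(4),round(r,4),S([*e[0],0]).round(4),np.round(e[1],3)
E
python3 - <<'E'
from h import *
to(W(.057,0,.01));print(disc(snap('scene')));print(disc(snap('top')))
E
```

```text
t 6.4 stand pos [0.1208 0.0073 0.0126] units [-2.13  0.09 -0.24] turn [-0.001  0.003  0.   ] F [ 1.2 -2.3  2.1] w 0.0599
(array([0.0631, 0.01  , 0.    ]), 0.0469, array([0.0628, 0.0095, 0.    ]), array([0.087, 0.089]))
(array([0.0315, 0.0232, 0.    ]), 0.0275, array([0.0268, 0.022 , 0.    ]), array([0.011, 0.051]))
```

Call:
{"name": "jog_arm", "arguments": {
  "targets": [-0.3, 0, -0.04, 0, 0, 0, -0.4, -0.3, 0, -0.04, 0, 0, 0, -0.4, -0.3, 0, -0.04, 0, 0, 0, -0.4, -0.3, 0, -0.04, 0, 0, 0, -0.4, -0.3, 0, -0.04, 0, 0, 0, -0.4]
}}

```text
time_s: 7.12
ee_pos: [0.5986, -0.0868, 0.0122]
ee_rot: [[0.15, -0.0, 0.989], [-0.989, 0.0, 0.15], [-0.0, -1.0, -0.0]]
wrist_force: [0.5, 0.0, -1.1]
width: 0.06
```

Call:
{"name": "jog_arm", "arguments": {
  "targets": [-0.2, 0, -0.04, 0, 0, 0, -0.4, -0.15, 0, 0, 0, 0, 0, -0.4, -0.1, 0, 0, 0, 0, 0, -0.4, 0, 0, 0, 0, 0, 0, -0.4]
}}

```text
time_s: 7.62
ee_pos: [0.5956, -0.074, 0.0121]
ee_rot: [[0.149, -0.0, 0.989], [-0.989, 0.0, 0.149], [-0.0, -1.0, -0.0]]
wrist_force: [0.2, -0.0, -1.1]
width: 0.0595
```

Run:
```python
from h import *
to(W(.057,0,.01));d=snap('scene');print(disc(d))
c=d['color'][180:320,260:460,::-1];cv2.imwrite('pics/s2z.png',cv2.resize(c,None,fx=4,fy=4,interpolation=cv2.INTER_CUBIC))
```

```text
t 7.625 stand pos [ 0.0623 -0.0003  0.0121] units [-0.18  0.07  0.01] turn [ 0.     0.003 -0.   ] F [ 0.2 -0.  -1.1] w 0.0595
(array([0.0045, 0.0026, 0.    ]), 0.0472, array([0.003, 0.002, 0.   ]), array([0.085, 0.091]))
```

View pics/s2z.png

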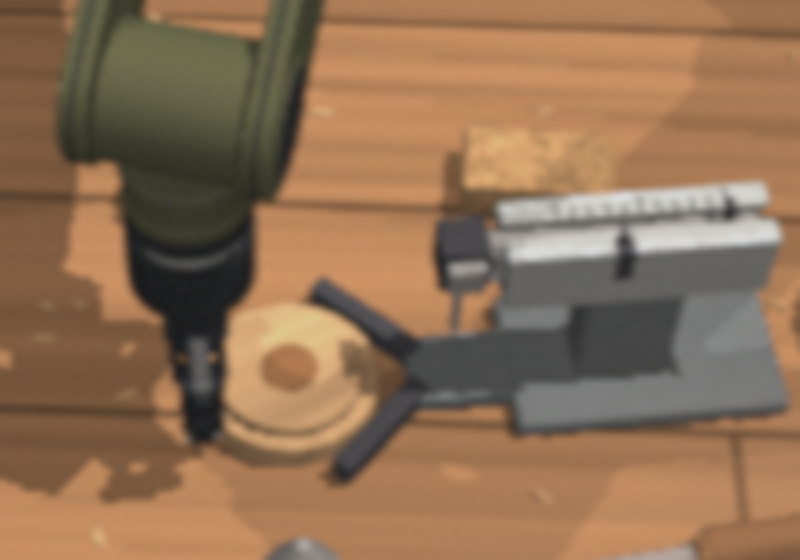

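Nearly seated. Now I'll creep until the force rises.

Call:
{"name": "jog_arm", "arguments": {
  "targets": [-0.05, 0, 0, 0, 0, 0, -0.4, -0.05, 0, 0, 0, 0, 0, -0.4, 0, 0, 0, 0, 0, 0, -0.4]
}}

```text
time_s: 8.05
ee_pos: [0.5952, -0.0714, 0.0122]
ee_rot: [[0.149, 0.0, 0.989], [-0.989, -0.0, 0.149], [0.0, -1.0, 0.0]]
wrist_force: [-0.7, -0.8, -0.4]
width: 0.0599
```

Call:
{"name": "jog_arm", "arguments": {
  "targets": [-0.05, 0, 0, 0, 0, 0, -0.4, 0, 0, 0, 0, 0, 0, -0.4]
}}

```text
time_s: 8.3
ee_pos: [0.5949, -0.07, 0.0122]
ee_rot: [[0.15, -0.0, 0.989], [-0.989, -0.0, 0.15], [0.0, -1.0, -0.0]]
wrist_force: [-0.1, -1.4, -0.2]
width: 0.0595
```

Call:
{"name": "jog_arm", "arguments": {
  "targets": [-0.05, 0, 0, 0, 0, 0, -0.4, 0, 0, 0, 0, 0, 0, -0.4]
}}

```text
time_s: 8.55
ee_pos: [0.5946, -0.0695, 0.0122]
ee_rot: [[0.15, -0.0, 0.989], [-0.989, -0.002, 0.15], [0.002, -1.0, -0.001]]
wrist_force: [-1.3, -6.3, -0.5]
width: 0.0596
```

Call:
{"name": "jog_arm", "arguments": {
  "targets": [0, 0, -0.04, 0, 0, 0, -0.4, 0, 0, 0, 0, 0, 0, -0.4]
}}

```text
time_s: 8.8
ee_pos: [0.5935, -0.0689, 0.0122]
ee_rot: [[0.149, 0.0, 0.989], [-0.989, -0.0, 0.149], [0.0, -1.0, -0.0]]
wrist_force: [0.2, -4.3, -1.0]
width: 0.0598
```

Call:
{"name": "jog_arm", "arguments": {
  "targets": [-0.04, 0, 0, 0, 0, 0, -0.4, 0, 0, 0, 0, 0, 0, -0.4]
}}

```text
time_s: 9.05
ee_pos: [0.5933, -0.0686, 0.0123]
ee_rot: [[0.15, -0.0, 0.989], [-0.989, -0.002, 0.15], [0.002, -1.0, -0.001]]
wrist_force: [-0.6, -7.5, 0.6]
width: 0.0597
```

Run:
```python
from h import *
to(W(.057,0,.01));d=snap('scene');print(disc(d))
F=ctrl.read_state()['wrist_force'];print(F@AX,F@AY)
c=d['color'][230:310,300:400,::-1];cv2.imwrite('pics/s3z.png',cv2.resize(c,None,fx=7,fy=7,interpolation=cv2.INTER_CUBIC))
d=snap('top');c=d['color'][210:310,240:360,::-1];cv2.imwrite('pics/t3z.png',cv2.resize(c,None,fx=6,fy=6,interpolation=cv2.INTER_CUBIC))
```

```text
t 9.05 stand pos [ 0.0565 -0.0018  0.0123] units [0.02 0.08 0.06] turn [0.001 0.004 0.002] F [-0.6 -7.5  0.6] w 0.0597
(array([-0.0003,  0.0036,  0.    ]), 0.0489, array([-0.0027,  0.0014,  0.    ]), array([0.083, 0.092]))
7.338002196179946 -0.7638264384515852
```

View pics/s3z.png

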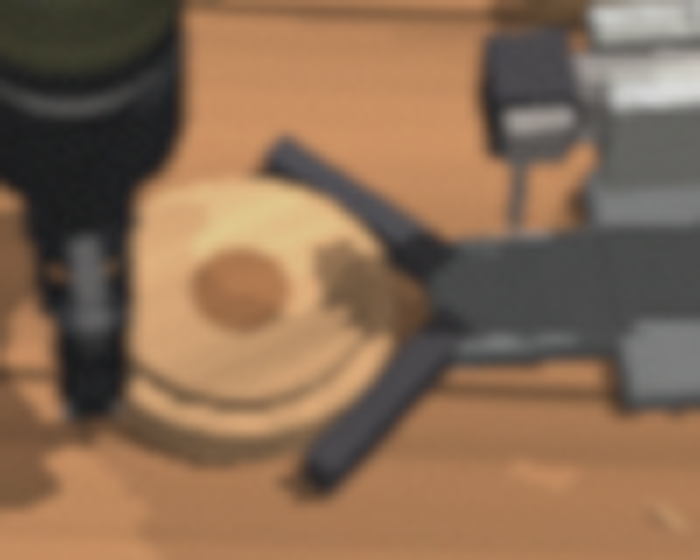

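View pics/t3z.png

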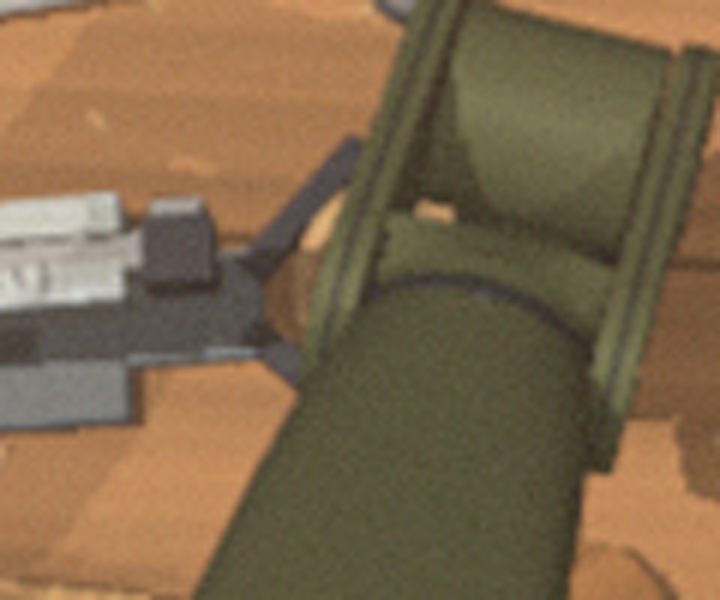

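Disc is seated, with a symmetric reaction. Backing straight off, then raising.

Call:
{"name": "jog_arm", "arguments": {
  "targets": [0.2, 0, 0, 0, 0, 0, -0.4, 0.5, 0, 0, 0, 0, 0, -0.4, 1, -0.3, 0, 0, 0, 0, -0.4, 0, -1, 0, 0, 0, 0, -0.7, 0, -1, 0, 0, 0, 0, -0.7]
}}

```text
time_s: 9.78
ee_pos: [0.6009, -0.1186, 0.0816]
ee_rot: [[0.148, -0.001, 0.989], [-0.989, 0.001, 0.148], [-0.001, -1.0, -0.001]]
wrist_force: [0.4, -0.6, 0.5]
width: 0.0724
```

Call:
{"name": "jog_arm", "arguments": {
  "targets": [0, -1, 0, 0, 0, 0, -0.7, 0, -1, 0, 0, 0, 0, -0.7, 0, -1, 0, 0, 0, 0, -0.7, 0, -1, 0, 0, 0, 0, -0.7, 0, 0, 0, 0, 0, 0, -0.7]
}}

```text
time_s: 10.4
ee_pos: [0.6029, -0.1186, 0.2048]
ee_rot: [[0.149, 0.006, 0.989], [-0.989, -0.001, 0.149], [0.002, -1.0, 0.006]]
wrist_force: [0.2, 0.8, -0.4]
width: 0.0721
```

Run:
```python
from h import *
to(W(-.095,0.0025,.19))
d=snap('scene');print(disc(d))
c=d['color'][205:305,300:470,::-1];cv2.imwrite('pics/s4z.png',cv2.resize(c,None,fx=4.6,fy=4.6,interpolation=cv2.INTER_CUBIC))
d=snap('top');c=d['color'][210:310,190:340,::-1];cv2.imwrite('pics/t4z.png',cv2.resize(c,None,fx=5,fy=5,interpolation=cv2.INTER_CUBIC))
```

```text
t 10.4 stand pos [0.1074 0.0004 0.2048] units [-6.75  0.48  0.09] turn [-0.006  0.003  0.002] F [ 0.2  0.8 -0.4] w 0.0721
(array([-0.0004,  0.0014,  0.    ]), 0.047, array([-0.0006,  0.0009,  0.    ]), array([0.088, 0.09 ]))
```

View pics/s4z.png

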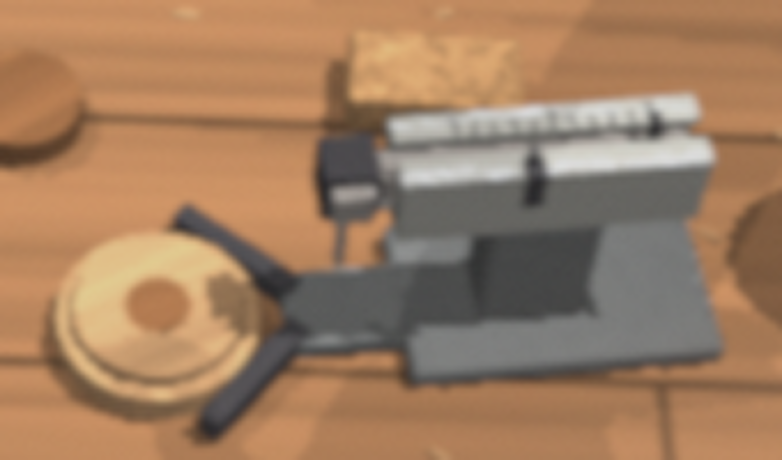

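View pics/t4z.png

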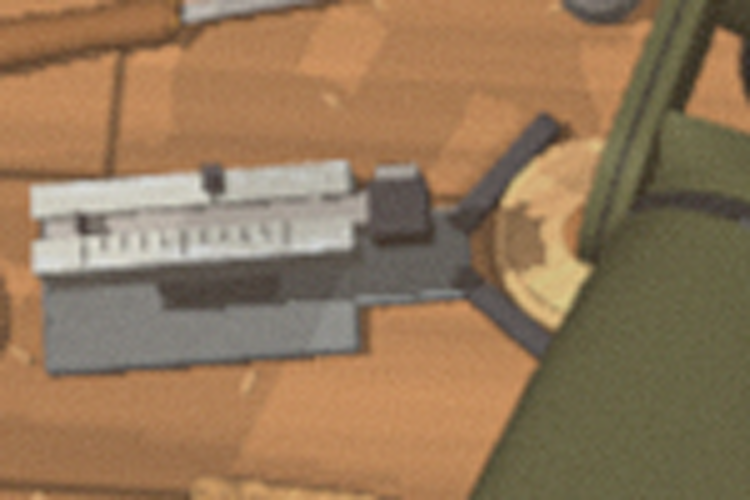

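Run:
```python
from h import *
d=load('scene');c=d['color'][222:252,380:460,::-1];cv2.imwrite('pics/s5z.png',cv2.resize(c,None,fx=10,fy=10,interpolation=cv2.INTER_NEAREST))
d=load('top');c=d['color'][238:272,192:272,::-1];cv2.imwrite('pics/t5z.png',cv2.resize(c,None,fx=10,fy=10,interpolation=cv2.INTER_NEAREST))
for n in('scene','top'):
  d=load(n)
  for nm,p in dict(z0=(-.25,-.012,.145),idx=(-.25,0,.156),idxb=(-.25,0,.145),mouth=(-.118,0,.145),head=(-.095,0,.1425),hf=(-.08,0,.1425),t50=(-.2,-.012,.145),t100=(-.15,-.012,.145),rear=(-.275,0,.145)).items(): print(n,nm,proj(d,W(*p)).round(1))
```

```text
scene z0 [440.5 228.8]
scene idx [442.5 229.8]
scene idxb [441.7 232.8]
scene mouth [385.4 237.5]
scene head [375.4 239.1]
scene hf [368.9 239.6]
scene t50 [419.3 230.5]
scene t100 [398.1 232.3]
scene rear [452.3 231.9]
top z0 [205.8 259.6]
top idx [204.6 253.9]
top idxb [205.6 254.8]
top mouth [259.1 250.1]
top head [268.5 249.5]
top hf [274.5 249. ]
top t50 [226.1 257.8]
top t100 [246.4 256. ]
top rear [195.4 255.7]
```

View pics/s5z.png

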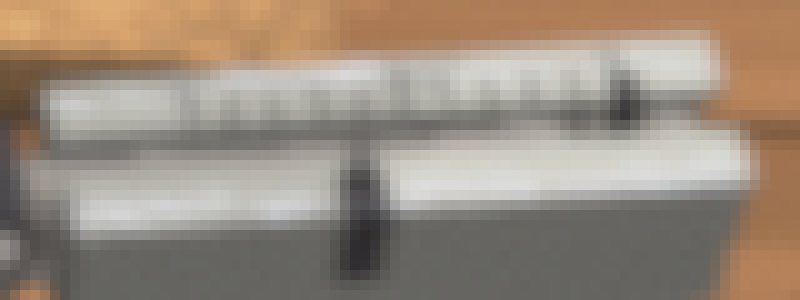

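View pics/t5z.png

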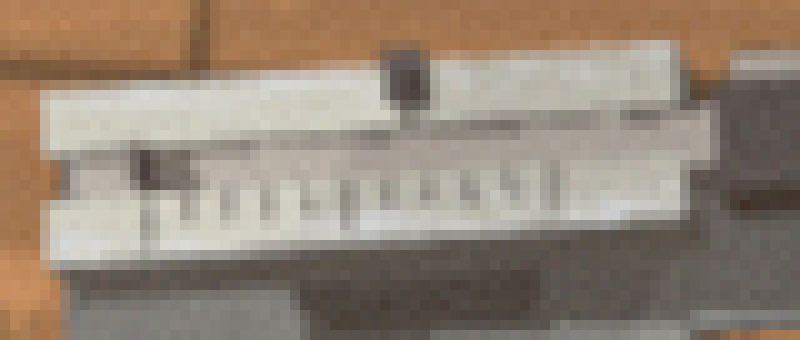

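Run:
```python
from h import *
def cen(d,v,u0,u1):
    g=d['color'][v,u0:u1].astype(float).mean(-1);b=np.linspace(np.median([g[0],g[1]]),np.median([g[-1],g[-2]]),len(g))
    w=np.clip(b-g-12,0,None);return (w*np.arange(u0,u1)).sum()/max(w.sum(),1e-6),w.sum()
s=load('scene');t=load('top')
for n,d,rng,u0,u1,zs in(('s rider',s,range(235,250),410,422,(.154,.15,.145)),('s idx',s,range(227,236),437,448,(.156,.15,.145)),('t rider',t,range(241,251),227,238,(.154,.15,.145)),('t idx',t,range(251,258),203,214,(.156,.15,.145)),('t tick0',t,range(259,263),204,210,(.145,)),('t tick50',t,range(257,261),224,229,(.145,)),('t tick100',t,range(254,259),244,250,(.145,))):
  for v in rng:
    u,w=cen(d,v,u0,u1)
    if w>40: print(n,v,round(u,2),round(w),[(S(plane(d,u,v,z))[:2]*1000).round(1).tolist() for z in zs])
```

```text
s rider 236 415.54 41 [[-185.2, 9.9], [-186.4, 6.8], [-187.9, 3.0]]
s rider 237 415.61 114 [[-184.7, 12.8], [-185.9, 9.7], [-187.4, 5.9]]
s rider 238 415.6 222 [[-184.1, 15.6], [-185.3, 12.6], [-186.8, 8.8]]
s rider 239 415.6 378 [[-183.5, 18.5], [-184.7, 15.4], [-186.2, 11.6]]
s rider 240 415.64 491 [[-183.0, 21.3], [-184.2, 18.3], [-185.6, 14.5]]
s rider 241 415.74 502 [[-182.6, 24.2], [-183.8, 21.1], [-185.3, 17.4]]
s rider 242 415.82 442 [[-182.2, 27.0], [-183.4, 24.0], [-184.8, 20.2]]
s rider 243 415.98 317 [[-182.0, 29.9], [-183.1, 26.9], [-184.6, 23.1]]
s rider 244 416.16 199 [[-181.8, 32.7], [-182.9, 29.7], [-184.4, 26.0]]
s rider 245 415.98 160 [[-180.8, 35.4], [-181.9, 32.5], [-183.4, 28.8]]
s rider 246 415.75 159 [[-179.7, 38.2], [-180.8, 35.2], [-182.3, 31.5]]
s rider 247 415.62 154 [[-178.8, 40.9], [-179.9, 38.0], [-181.4, 34.3]]
s rider 248 415.44 147 [[-177.8, 43.7], [-179.0, 40.7], [-180.4, 37.1]]
s rider 249 415.18 82 [[-176.6, 46.4], [-177.8, 43.4], [-179.2, 39.8]]
s idx 228 441.01 40 [[-247.8, -5.5], [-250.0, -10.2], [-251.8, -14.1]]
s idx 229 441.71 106 [[-248.7, 
[... 640 characters left out ...]
4, 15.1], [-183.2, 16.3]]
t rider 247 232.37 466 [[-181.9, 11.6], [-182.5, 12.6], [-183.2, 13.8]]
t rider 248 232.7 297 [[-181.2, 9.0], [-181.8, 10.0], [-182.5, 11.2]]
t rider 249 232.68 119 [[-181.4, 6.5], [-182.0, 7.5], [-182.7, 8.7]]
t idx 253 207.34 189 [[-243.3, 1.5], [-244.5, 3.0], [-245.5, 4.2]]
t idx 254 207.32 303 [[-243.4, -1.0], [-244.6, 0.5], [-245.6, 1.6]]
t idx 255 207.52 377 [[-243.0, -3.5], [-244.2, -2.1], [-245.2, -0.9]]
t idx 256 207.81 373 [[-242.4, -6.1], [-243.6, -4.7], [-244.6, -3.5]]
t idx 257 208.31 98 [[-241.3, -8.7], [-242.5, -7.3], [-243.5, -6.1]]
t tick0 259 206.32 51 [[-248.6, -10.7]]
t tick0 260 206.35 60 [[-248.6, -13.2]]
t tick0 261 206.36 49 [[-248.7, -15.7]]
```

Run:
```python
from h import *
for n in('scene','top'):
  d=load(n);P=cloud(d);Q=(P-NEST);X=Q@AX;Y=Q@AY;g=d['color'].astype(int).mean(-1)
  m=(X>-.116)&(X<-.06)&(abs(Y)<.04)&(P[...,2]>.134)&(P[...,2]<.15)&(g<110)
  v,u=np.nonzero(m);q=np.array([S(plane(d,a,b,.1425)) for a,b in zip(u,v)])
  print(n,len(q),q.min(0).round(4),q.max(0).round(4),np.mean([q.min(0),q.max(0)],0).round(4),q.mean(0).round(4))
to(W(-.095,0,.18))
```

```text
scene 147 [-0.1104 -0.0153  0.1425] [-0.08    0.0282  0.1425] [-0.0952  0.0065  0.1425] [-0.095   0.0014  0.1425]
top 131 [-0.1132 -0.0178  0.1425] [-0.0794  0.0125  0.1425] [-0.0963 -0.0026  0.1425] [-0.0941 -0.0035  0.1425]
t 10.5 stand pos [ 0.1065 -0.0015  0.2006] units [-6.72  0.69  0.07] turn [ 0.     0.003 -0.001] F [ 0.8 -0.6 -0.5] w 0.0725
```

Call:
{"name": "jog_arm", "arguments": {
  "targets": [-1, 0, 0, 0, 0, 0, -0.7, -1, 0, 0, 0, 0, 0, -0.7, -1, 0, 0, 0, 0, 0, -0.7, -1, 0, 0, 0, 0, 0, -0.7, -1, 0, 0, 0, 0, 0, -0.7]
}}

```text
time_s: 11.12
ee_pos: [0.5773, 0.0314, 0.1987]
ee_rot: [[0.149, -0.004, 0.989], [-0.989, 0.0, 0.149], [-0.001, -1.0, -0.004]]
wrist_force: [-0.4, 0.4, 0.4]
width: 0.0727
```

Call:
{"name": "jog_arm", "arguments": {
  "targets": [-1, 0, 0, 0, 0, 0, -0.7, -0.7, 0, 0, 0, 0, 0, -0.7, 0, 0.3, 0, 0, 0, 0, -0.7, 0, 0, 0, 0, 0, 0, -0.7]
}}

```text
time_s: 11.62
ee_pos: [0.5701, 0.0804, 0.1903]
ee_rot: [[0.149, -0.003, 0.989], [-0.989, -0.001, 0.149], [0.0, -1.0, -0.003]]
wrist_force: [0.6, -0.0, 0.1]
width: 0.0727
```

Run:
```python
from h import *
to(W(-.095,0,.114))
d=snap('scene')
c=d['color'][185:285,300:470,::-1];cv2.imwrite('pics/s6z.png',cv2.resize(c,None,fx=4.6,fy=4.6,interpolation=cv2.INTER_CUBIC))
```

```text
t 11.625 stand pos [-0.0942 -0.0029  0.1903] units [-0.03  2.54  0.11] turn [0.003 0.003 0.   ] F [ 0.6 -0.   0.1] w 0.0727
```

View pics/s6z.png

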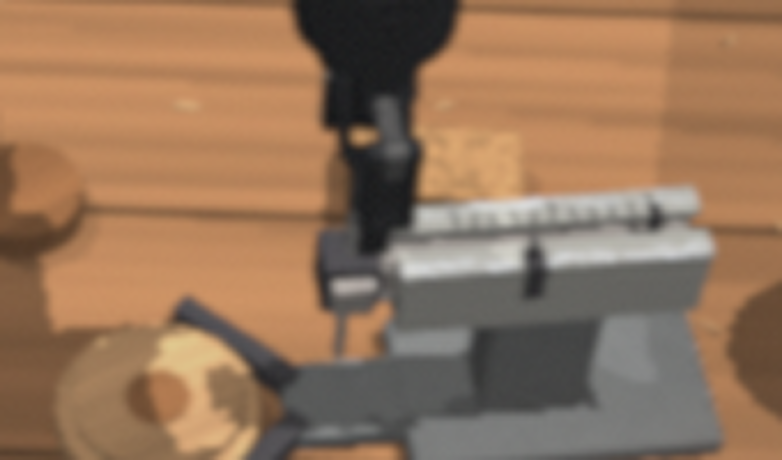

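Gripper stands above the head. Now descending, with 72 mm open over the 37 mm block.

Call:
{"name": "jog_arm", "arguments": {
  "targets": [-0.03, 0.8, 0.07, 0, 0, 0, -0.7, 0, 0.8, 0, 0, 0, 0, -0.7, 0, 0.6, 0, 0, 0, 0, -0.7, 0, 0.34, 0, 0, 0, 0, -0.7, 0, 0, 0, 0, 0, 0, -0.7]
}}

```text
time_s: 12.3
ee_pos: [0.5726, 0.0818, 0.1153]
ee_rot: [[0.149, -0.001, 0.989], [-0.989, -0.0, 0.149], [-0.0, -1.0, -0.001]]
wrist_force: [0.6, 0.1, 0.2]
width: 0.0726
```

Run:
```python
from h import *
to(W(-.095,0,.114))
d=snap('scene')
c=d['color'][185:285,300:470,::-1];cv2.imwrite('pics/s7z.png',cv2.resize(c,None,fx=4.6,fy=4.6,interpolation=cv2.INTER_CUBIC))
```

```text
t 12.3 stand pos [-0.0953 -0.0003  0.1153] units [0.01 0.04 0.01] turn [ 0.001  0.003 -0.   ] F [0.6 0.1 0.2] w 0.0726
```

View pics/s7z.png

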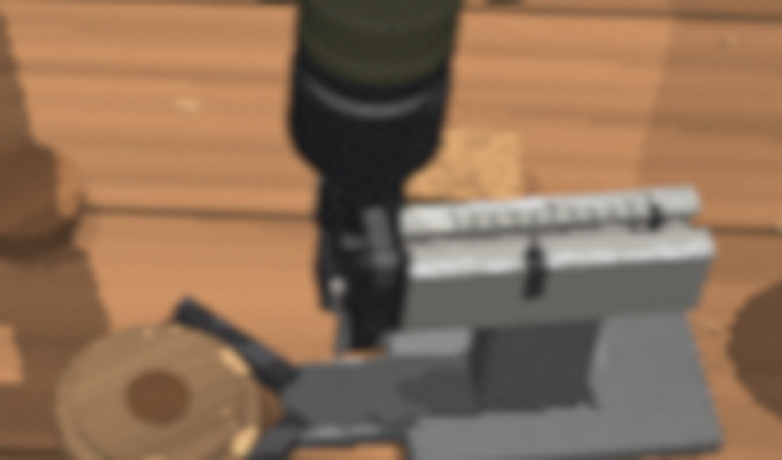

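Call:
{"name": "jog_arm", "arguments": {
  "targets": [0, 0, 0, 0, 0, 0, 0.0, 0, 0, 0, 0, 0, 0, 0.0, 0, 0, 0, 0, 0, 0, 0.2, 0, 0, 0, 0, 0, 0, 1]
}}

```text
time_s: 12.85
ee_pos: [0.571, 0.0818, 0.1174]
ee_rot: [[0.149, -0.006, 0.989], [-0.989, -0.001, 0.149], [0.0, -1.0, -0.006]]
wrist_force: [-14.4, -4.2, 11.9]
width: 0.0304
```

Call:
{"name": "jog_arm", "arguments": {
  "targets": [0, 0, 0, 0, 0, 0, 1, 0, 0, 0, 0, 0, 0, 1, 0, 0, 0, 0, 0, 0, 1, 0, 0, 0, 0, 0, 0, 1]
}}

```text
time_s: 13.35
ee_pos: [0.5709, 0.0818, 0.1174]
ee_rot: [[0.149, -0.005, 0.989], [-0.989, -0.001, 0.149], [-0.0, -1.0, -0.006]]
wrist_force: [-13.1, -3.3, 10.8]
width: 0.0311
```

Run:
```python
from h import *
to(W(-.095,0,.114));F=ctrl.read_state()['wrist_force'];print(F@AX,F@AY)
```

```text
t 13.35 stand pos [-0.0955 -0.0019  0.1174] units [0.02 0.11 0.06] turn [ 0.006  0.003 -0.   ] F [-13.1  -3.3  10.8] w 0.0311
1.34340625371841 -13.481136894898617
```

Width reads 31 mm, so the button is fully in. I'll ease off the side load, then pull about 60 mm.

Call:
{"name": "jog_arm", "arguments": {
  "targets": [0, -0.05, -0.04, 0, 0, 0, 1, 0, 0, 0, 0, 0, 0, 1, 0.1, 0, 0, 0, 0, 0, 1, 0.2, 0, 0, 0, 0, 0, 1, 0.2, 0, 0, 0, 0, 0, 1]
}}

```text
time_s: 13.98
ee_pos: [0.5729, 0.0676, 0.1175]
ee_rot: [[0.149, -0.003, 0.989], [-0.989, 0.001, 0.149], [-0.002, -1.0, -0.003]]
wrist_force: [-7.9, 1.1, 3.9]
width: 0.0309
```

Call:
{"name": "jog_arm", "arguments": {
  "targets": [0.3, 0, 0, 0, 0, 0, 1, 0.3, 0, 0, 0, 0, 0, 1, 0.3, 0, 0, 0, 0, 0, 1, 0.3, 0, 0, 0, 0, 0, 1, 0.2, 0, 0, 0, 0, 0, 1]
}}

```text
time_s: 14.6
ee_pos: [0.5787, 0.0259, 0.1175]
ee_rot: [[0.149, -0.005, 0.989], [-0.989, 0.001, 0.149], [-0.002, -1.0, -0.004]]
wrist_force: [-10.2, 2.0, 5.3]
width: 0.0305
```

Call:
{"name": "jog_arm", "arguments": {
  "targets": [0.1, 0, 0, 0, 0, 0, 1, 0, 0, 0, 0, 0, 0, 1, 0, 0, 0, 0, 0, 0, 1]
}}

```text
time_s: 14.98
ee_pos: [0.5791, 0.023, 0.1174]
ee_rot: [[0.149, -0.005, 0.989], [-0.989, 0.001, 0.149], [-0.002, -1.0, -0.004]]
wrist_force: [-9.2, 0.4, 4.7]
width: 0.0309
```

Run:
```python
from h import *
to(W(-.03,0,.114));F=ctrl.read_state()['wrist_force'];print(F@AX,F@AY)
d=snap('scene');print(disc(d))
c=d['color'][215:260,375:460,::-1];cv2.imwrite('pics/s8z.png',cv2.resize(c,None,fx=9,fy=9,interpolation=cv2.INTER_NEAREST))
cv2.imwrite('pics/s8.png',d['color'][...,::-1])
d=snap('top');c=d['color'][230:275,190:275,::-1];cv2.imwrite('pics/t8z.png',cv2.resize(c,None,fx=9,fy=9,interpolation=cv2.INTER_NEAREST))
```

```text
t 14.975 stand pos [-0.0362 -0.0024  0.1174] units [0.21 0.11 0.08] turn [ 0.004  0.003 -0.002] F [-9.2  0.4  4.7] w 0.0309
-1.6930771986162025 -9.032412999110607
(array([-0.0005,  0.001 ,  0.    ]), 0.0467, array([-0.0001,  0.0015,  0.    ]), array([0.087, 0.09 ]))
```

View pics/s8z.png

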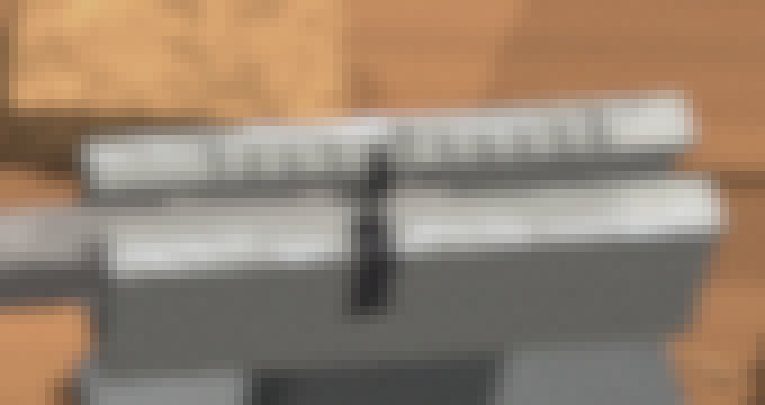

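View pics/t8z.png

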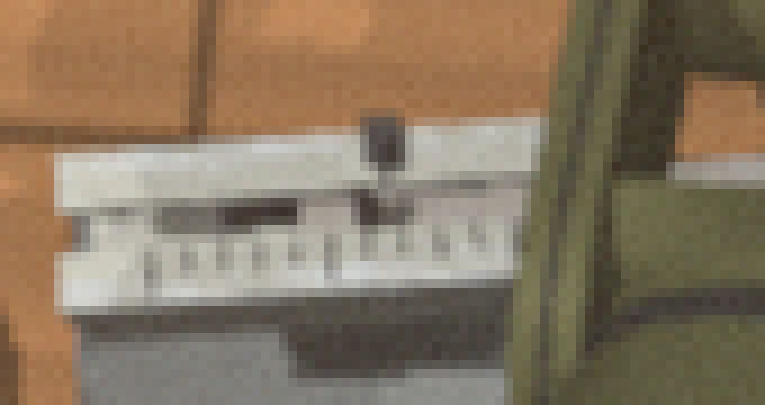

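View pics/s8.png

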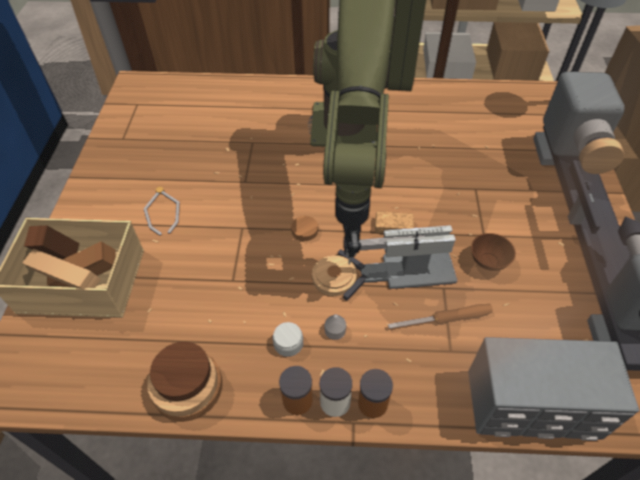

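```bash
cat > m.py <<'E'
from h import *
def cen(d,v,u0,u1,th=12):
    g=d['color'][v,u0:u1].astype(float).mean(-1);b=np.linspace(g[:2].mean(),g[-2:].mean(),len(g))
    w=np.clip(b-g-th,0,None);return (w*np.arange(u0,u1)).sum()/max(w.sum(),1e-6),w.sum()
s=load('scene');t=load('top')
for v in range(229,248):
    u,w=cen(s,v,411,422)
    if w>40: print('s',v,round(u,2),round(w),[(S(plane(s,u,v,z))[:2]*1000).round(1).tolist() for z in (.156,.154,.145)])
for v in range(242,258):
    print(v,t['color'][v,224:242].mean(-1).round().astype(int).tolist())
for x in(-.185,):
  for p in((x,0,.156),(x,0,.145),(x,6,.154),(x,.01,.154),(x,.02,.154),(x,.02,.145),(x,.022,.135)):
    print(p,proj(s,W(*p)).round(2),proj(t,W(*p)).round(2))
E
python3 m.py
```

```text
s 231 416.81 42 [[-190.6, -2.7], [-191.2, -4.3], [-193.9, -11.3]]
s 232 416.78 97 [[-189.9, 0.2], [-190.5, -1.4], [-193.2, -8.4]]
s 233 416.73 104 [[-189.1, 3.1], [-189.7, 1.5], [-192.4, -5.5]]
s 234 416.74 89 [[-188.5, 6.0], [-189.1, 4.4], [-191.8, -2.5]]
s 235 416.23 130 [[-186.8, 8.7], [-187.4, 7.2], [-190.1, 0.2]]
s 236 415.62 199 [[-184.8, 11.4], [-185.4, 9.9], [-188.0, 3.0]]
s 237 415.59 191 [[-184.1, 14.3], [-184.7, 12.8], [-187.3, 5.9]]
s 238 415.7 219 [[-183.8, 17.2], [-184.3, 15.6], [-187.0, 8.8]]
s 239 415.69 342 [[-183.1, 20.0], [-183.7, 18.5], [-186.4, 11.6]]
s 240 415.77 454 [[-182.7, 22.8], [-183.3, 21.3], [-185.9, 14.5]]
s 241 415.84 463 [[-182.3, 25.7], [-182.9, 24.2], [-185.5, 17.4]]
s 242 415.86 410 [[-181.7, 28.5], [-182.3, 27.0], [-184.9, 20.3]]
s 243 415.98 295 [[-181.4, 31.3], [-182.0, 29.8], [-184.6, 23.1]]
s 244 416.15 186 [[-181.2, 34.2], [-181.7, 32.7], [-184.4, 26.0]]
s 245 415.97 150 [[-180.2, 36.9], [-180.7, 35.4], [-183.4, 28.8]]
s 246 415.77 148 [[-179.1, 39.7], [-179.7, 38.2], [-182.3, 31.5]]
s 247 415.62 148 [[-178.2, 42.4], [-178.8, 40.9], [-181.4, 
[... 1163 characters left out ...]
2, 95, 128, 154, 165, 159, 164, 166, 164]
255 [169, 168, 163, 167, 168, 164, 120, 121, 151, 159, 142, 160, 177, 171, 153, 163, 174, 176]
256 [179, 176, 145, 157, 180, 180, 144, 154, 176, 181, 149, 164, 180, 178, 143, 152, 175, 178]
257 [175, 179, 136, 151, 180, 177, 145, 154, 178, 180, 142, 158, 175, 180, 145, 140, 177, 191]
(-0.185, 0, 0.156) [414.67 232.11] [231.2  251.53]
(-0.185, 0, 0.145) [414.05 235.1 ] [231.93 252.5 ]
(-0.185, 6, 0.154) [ 146.74 -764.44] [ 168.82 -930.57]
(-0.185, 0.01, 0.154) [415.47 236.05] [231.12 247.74]
(-0.185, 0.02, 0.154) [416.39 239.48] [230.92 243.79]
(-0.185, 0.02, 0.145) [415.87 241.91] [231.51 244.63]
(-0.185, 0.022, 0.135) [415.48 245.27] [232.13 244.77]
```

Index blade now at scene (416.8,232), rider fin at (415.6,237). Both views say about 4.5 to 6 mm more is needed. Moving 5 mm and comparing again.

Call:
{"name": "jog_arm", "arguments": {
  "targets": [0.1, 0, 0, 0, 0, 0, 1, 0.07, 0, 0, 0, 0, 0, 1, 0, 0, 0, 0, 0, 0, 1, 0, 0, 0, 0, 0, 0, 1]
}}

```text
time_s: 15.58
ee_pos: [0.5798, 0.018, 0.1175]
ee_rot: [[0.149, -0.005, 0.989], [-0.989, 0.001, 0.149], [-0.002, -1.0, -0.004]]
wrist_force: [-9.9, 0.9, 5.4]
width: 0.0308
```

```bash
python3 - <<'E'
from h import *
to(W(-.03,0,.114))
# average several frames to cut noise
for n in('scene','top'):
  L=[imaging.snapshot(n) for _ in range(6)];d=L[0];np.savez('/tmp/'+n,**d)
  d['color']=np.mean([x['color'] for x in L],0).astype(np.float32);np.savez('/tmp/'+n,**d)
c=load('scene')['color'][222:252,395:435,::-1];cv2.imwrite('pics/s9z.png',cv2.resize(c,None,fx=16,fy=16,interpolation=cv2.INTER_NEAREST))
c=load('top')['color'][236:262,215:250,::-1];cv2.imwrite('pics/t9z.png',cv2.resize(c,None,fx=16,fy=16,interpolation=cv2.INTER_NEAREST))
E
python3 m.py
```

```text
t 15.575 stand pos [-0.0311 -0.0025  0.1175] units [0.04 0.11 0.08] turn [ 0.004  0.003 -0.002] F [-9.9  0.9  5.4] w 0.0308
s 232 414.79 59 [[-185.4, -0.3], [-185.9, -1.8], [-188.6, -8.9]]
s 233 414.74 82 [[-184.6, 2.6], [-185.2, 1.0], [-187.9, -6.0]]
s 234 414.64 82 [[-183.8, 5.5], [-184.4, 3.9], [-187.0, -3.1]]
s 235 414.45 108 [[-182.8, 8.3], [-183.3, 6.7], [-186.0, -0.2]]
s 236 414.43 141 [[-182.1, 11.1], [-182.7, 9.6], [-185.3, 2.7]]
s 237 414.88 129 [[-182.5, 14.1], [-183.1, 12.6], [-185.7, 5.7]]
s 238 415.54 191 [[-183.4, 17.1], [-184.0, 15.6], [-186.6, 8.7]]
s 239 415.68 338 [[-183.1, 20.0], [-183.7, 18.5], [-186.3, 11.6]]
s 240 415.77 454 [[-182.7, 22.8], [-183.3, 21.3], [-185.9, 14.5]]
s 241 415.84 462 [[-182.3, 25.7], [-182.9, 24.2], [-185.5, 17.4]]
s 242 415.87 410 [[-181.7, 28.5], [-182.3, 27.0], [-184.9, 20.3]]
s 243 415.98 295 [[-181.4, 31.3], [-182.0, 29.8], [-184.6, 23.1]]
s 244 416.16 188 [[-181.2, 34.2], [-181.8, 32.7], [-184.4, 26.0]]
s 245 415.98 150 [[-180.2, 36.9], [-180.8, 35.4], [-183.4, 28.8]]
s 246 415.78 151 [[-179.1, 39.7], [-179.7, 38.2], [-182.3, 31.5]]
[... 1336 characters left out ...]
3, 163, 176, 174]
256 [187, 184, 150, 157, 177, 175, 148, 160, 180, 180, 149, 161, 181, 180, 141, 153, 178, 178]
257 [179, 179, 135, 152, 179, 180, 142, 156, 179, 177, 142, 157, 179, 180, 142, 138, 177, 190]
(-0.185, 0, 0.156) [414.67 232.11] [231.2  251.53]
(-0.185, 0, 0.145) [414.05 235.1 ] [231.93 252.5 ]
(-0.185, 6, 0.154) [ 146.74 -764.44] [ 168.82 -930.57]
(-0.185, 0.01, 0.154) [415.47 236.05] [231.12 247.74]
(-0.185, 0.02, 0.154) [416.39 239.48] [230.92 243.79]
(-0.185, 0.02, 0.145) [415.87 241.91] [231.51 244.63]
(-0.185, 0.022, 0.135) [415.48 245.27] [232.13 244.77][ WARN:0@14.490] global loadsave.cpp:1063 imwrite_ Unsupported depth image for selected encoder is fallbacked to CV_8U.
```

View pics/s9z.png

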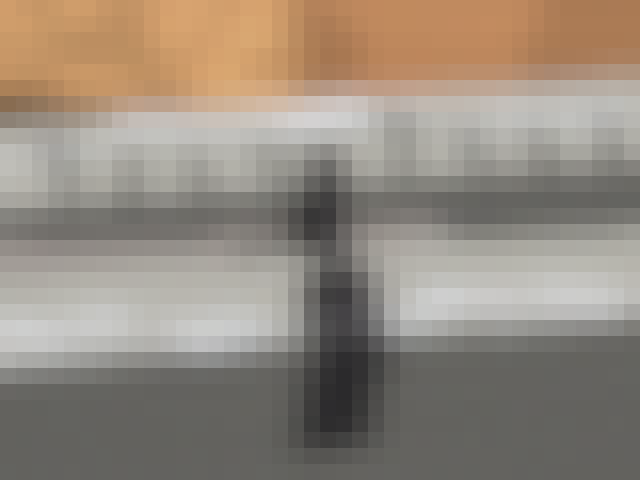

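View pics/t9z.png

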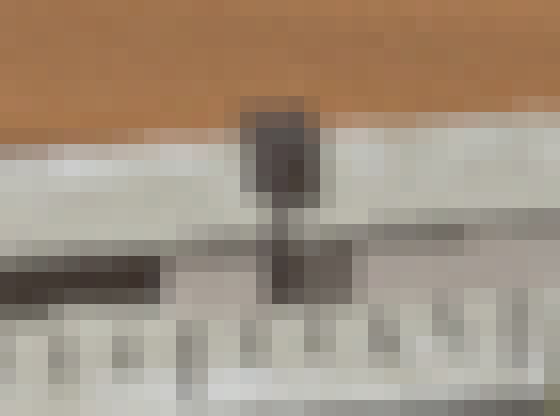

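In both views the index blade lines up with the rider fin: top columns are both about 232.1, and scene 414.8 against 415.55 matches the projected offset of 0.4 to 0.8 px. I'll do a final check of the disc and bystanders, then hand in.

Run:
```python
from h import *
to(W(-.03,0,.114))
d=snap('scene','s10.png');print(disc(d))
P=cloud(d);m=((P[...,2]>.016)&(P[...,2]<.034)).astype(np.uint8)
for nm,(x,y) in dict(block=(.415,.143),small=(.44,-.094),gouge=(.6855,.2927),tin=(.795,-.108),cone=(.748,-.003),bowl=(.506,.389)).items():
  q=P[(m>0)&(abs(P[...,0]-x)<.06)&(abs(P[...,1]-y)<.08)&((P[...,0]-.6)**2+(P[...,1]+.02)**2>.07**2)]
  r=cv2.minAreaRect(q[:,:2].astype(np.float32));print(nm,np.round(r[0],3))
```

```text
t 16.175 stand pos [-0.0312 -0.0024  0.1175] units [0.04 0.12 0.08] turn [ 0.004  0.003 -0.002] F [-9.6  1.2  5.4] w 0.031
(array([-0.0005,  0.0015,  0.    ]), 0.0471, array([-0.0001,  0.0012,  0.    ]), array([0.086, 0.09 ]))
block [0.415 0.142]
small [ 0.438 -0.095]
gouge [0.686 0.288]
tin [ 0.787 -0.109]
cone [ 0.748 -0.035]
bowl [0.52  0.382]
```

View pics/s10.png

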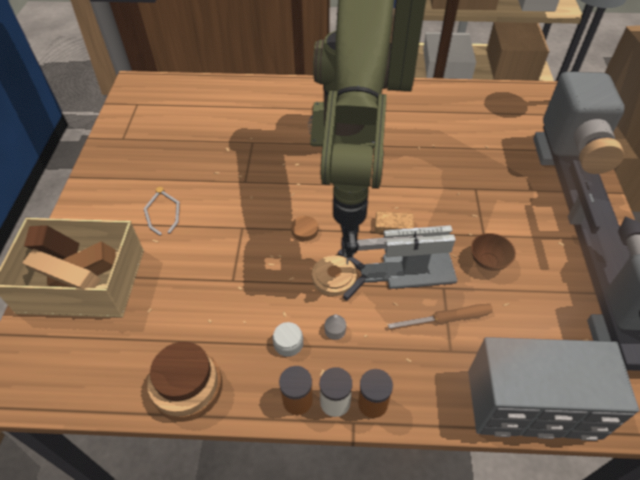

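Bystanders sit at the same pixels as in the first picture: small disc (304,228), tin (288,338), cone (336,323). The disc is in the V at (335,274), and the head is held.

```bash
python3 -c "
from h import *
print(hand_in())"
```

```text
the job is handed in; nothing more can be done
None
```

I slid the big disc along the bench into the V fence, pinched the head to press the lock button, drew the arm out about 64.4 mm and handed in while still holding the head. The clock stood at about 16 s of the 48 s allowed.

**Last checks:**
- **Disc:** its centre measured within about 1.5 mm of the nest point, which is within the calibration error. While seating it, the push force was symmetric at about 7 N, so both bars were touching.
- **Grip:** finger width was a steady 31 mm, which means the button was fully in. There was a residual side load of about 9 N and an upward load of about 5 N, both well under the limits.
- **Index against clip:** the two lined up to about 1 mm. The views disagreed slightly: the top view showed about 0, and the scene view suggested 0 to 0.8 mm too far out.
- **Other things on the bench:** by eye, all looked to be where they started. A rough depth check gave the same positions for the sanding block and small disc. It was off by 5 to 15 mm for the gouge, tin and bowl, and by 32 mm for the cone. I put that down to a loose search window catching neighbouring things, since the cone and tin stayed at the same pixels.

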